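# Close up the back of a picture frame

### The job

The picture frame lies face down with its glass and picture already in it. Close its back with the plywood backing board, batten side up: tuck one short edge of the board under the two steel plates, lay the board down flat into the frame, then turn both wooden buttons square across the opposite edge so that it cannot come out. There is glass under it, so do not force the board, and leave the paint tin, the brush and the hammer alone.

Things in the scene. Friction and masses are not known exactly. Their poses are not given: they have to be found in the camera images.
- assembly: Grey carpeted assembly board, 300 x 268 mm, 8 to 18 mm thick, fixed to the bench. The picture frame is wedged fast on it between low wooden blocks (all lower than the frame's back), square to it, centred along y but up to 12 mm off centre along x, either way; that offset is not measured. Origin 32 mm below the frame's back, at the assembly board's centre; z up.
- back_level (a point): Point over the assembly board's centre, level with the back of the frame's bars, 32 to 42 mm above the bench; same axes. Frame 223 x 205 mm, bars 30 mm wide. Its pocket is 163 mm (x) by 145 mm (y); its floor, the pale card back of the picture, lies 8 to 10 mm below this level (pictures differ, not measured: feel for it). The bar at +x carries two steel plates, the bar at -x the two buttons.
- batten (a point): Centre of the wooden batten glued across the middle of the backing board's upper face: the place to grip. Batten 24 mm (x), 100 mm (y), 24 mm high. Board of plywood, 160 mm (x), 140 mm (y), 6 mm thick, 0.09 to 0.17 kg; this point is 18 mm above its underside. Starts flat on the bench, z up. Its two 140 mm edges (at +x and -x) are alike: either may go under the plates.
- board: The backing board: origin at the centre of its underside, axes as those of batten. The plates it goes under lie flat on the +x bar (44 mm wide, 3 mm thick, at y = -43 and +43 mm) and overhang the pocket by 9 mm, so that it is open for only 154 mm. Pitched 5 to 9 degrees, plate edge low, the board slides fully in under them along the floor; at 14 degrees it starts in.
- left_button (a joint): Angle (rad) of the turn button at the frame's +y side. 0: along the bar, pointing outwards to +y; growing swings it over the pocket; 1.57: square across, pointing to +x. Starts at -0.5 to 0.1, clear of the pocket. Stiff (0.05 N m), stays where left, stops at -0.9 and 2.4. Its pivot is 96.5 mm to -x and 48 mm to +y of the middle of the frame (which may be off the assembly board's).
- right_button (a joint): The same for the button at the frame's -y side: 0 points outwards to -y; growing swings it over the pocket, to +x at 1.57. Starts at -0.5 to 0.1. Pivot 96.5 mm to -x and 48 mm to -y of the frame's middle. Both buttons are wooden bars with round ends, 16 mm wide, from 1 to 13 mm above the back of the frame's bars, reaching 46 mm from the pivot where they point and 14 mm behind.
- tin: Blue paint tin with a steel rim, 84 mm across, 106 mm high, on the bench to the robot's left; origin at the centre of its underside. Leave alone.
- brush: Flat paint brush lying on the bench to the robot's left, along x. Leave alone.
- hammer: Hammer lying on the bench to the robot's right, along x. Leave alone.
Things that resemble listed ones, but are neither listed nor needed, are in the scene too. Of the things that look like the board, take the one that is farthest to the robot's right at the start.

How it is judged:
By the outcome, as a careful person would: the job done as asked, in the order asked, and still so for the second after the job is handed in, with the robot touching nothing.
It also fails if it takes over 64 s, if anything falls off the work surface, if the arm or the gripper's body presses on something with over 40 N, if the wrist force passes 120 N, or if a joint passes its speed limit or range.

### The arm

A 6-joint arm with a two-finger parallel gripper is mounted at the origin on the work surface. World frame = base frame: x ahead of the robot, y to its left, z up, the work surface at z = 0. Lengths are in mm, angles in rad, forces in N, time in s.
With the tool pointing down it reaches from about 325 to 875 mm from the base axis. Payload 4.4 kg.
Tool frame: the origin (TCP) lies on the centre line of the jaws, within the pads' length; the fingertips stand ahead of it and the grasp point (between the pads) lies 6 mm ahead of it (ctrl.tcp_to_tips is the z of the fingertips in the tool frame, in mm); z points along the fingers, y is the line along which they close (so a half turn about z gives the same grasp; the last joint's range is limited). The gripper opens to 85 mm and grips with 20 to 120 N. Pads are 22 mm wide; open, the fingers measure 114 mm over their backs; the gripper's body (76 mm by 85 mm) begins 54 mm behind the grasp point. The pads swing forward as they close: fully open they stand 13 mm farther back than shut.
Start: joints at [1.046, 0.207, 1.542, -0, 1.393, -0.15], TCP at [209.974, 535.293, 256.282] pointing down, gripper open.
Joint ranges: [-2.73, 2.73], [-0.86, 2.22], [0.23, 2.46], [-1.11, 4.25], [0.08, 2.63], [-2.82, 2.82]. Speed limits (rad/s): [2.79, 2.79, 3.14, 3.14, 3.14, 3.14].

### API

Orientations are given as a 3x3 rotation matrix whose columns are the frame's x, y, z axes.
In Python, from plant import ctrl, sensors, optics gives the robot as it stands. Calls block until the motion is done:
- ctrl.move_ptp(position, orientation): joint-space move of the TCP to a pose.
- ctrl.move_l(position, rot=None, vel=150, threshold=None): straight line of the TCP; rot=None keeps the orientation; vel is the mean speed in mm/s. With threshold (N) it stops when the force on the tool has changed by that much, and returns True; else False.
- ctrl.set_joints(angles): joint-space move.
- ctrl.gripper_to(opening, force=None): finger opening in mm; force is the grip in N (None keeps the last); returns when the fingers have stopped.
- ctrl.hold(seconds).
- ctrl.solve_ik(position, orientation): joint angles nearest the present ones, or None.
- sensors.read_state(): the state.
- optics.grab_frame(name): name is "scene" or "top" or "wrist"; returns (picture, depth): 384x512x3 uint8, red, green, blue; 384x512 float32, mm along the optical axis (not along the pixel's ray), 0 where there is no reading.
- optics.camera_params(name): a dict with "mtx" (3x3 intrinsics, pixels), "R" (3x3) and "t" (3): a world point X has camera coordinates R X + t; the wrist camera has in their place "T_tool_cam" (4x4, takes a point from camera to tool coordinates, whose origin is the TCP and whose axes are the flange's). Camera axes: x right, y down, z forward; pixel columns grow to the right and rows downward; lengths in mm; the calibration is good to about 2 mm. A picture is of the moment at which its call begins: read the wrist's pose just before it. camera_params takes no time and is no camera call.
A pose or a line that the arm cannot do raises ctrl.MotionError and nothing moves.
- ctrl.finish_job(): hands the job in; it is judged then, once.
The state is a dict: "t": time; "q": joint angles; "qvel": joint speeds; "tau": joint torques, N m; "eef_pos": TCP position; "eef_rot": TCP orientation; "force": force on the tool from outside, world axes, zero at the start; "wrist_torque": the same for the moment, N m; "grip_width": finger opening in mm; "grasp_force": force on a finger pad.
Only numpy, scipy, OpenCV 4.12 (cv2) and the standard library are available. Lean on these libraries where they do the work, as an engineer would, in place of code of your own. Each camera call takes 0.05 s, during which the arm holds its last target. There are 200 camera calls.

## Working session

There is one attempt and no reset: what is moved stays moved. The work goes in short steps, each a Python script; the robot and the scene stay as the last script left them, time stands still between calls to the robot, and variables do not carry over. Pictures are saved under pics/ and viewed, at most 10 in all, crops included, and the job is handed in when it is done.

```bash
ls; mkdir -p pics
python3 - <<'E'
from plant import ctrl,sensors,optics
import numpy as np,cv2
s=sensors.read_state();print(s['t'],s['eef_pos'],ctrl.tcp_to_tips,s['force'])
for n in('scene','top'):
    p,d=optics.grab_frame(n);np.savez(f'pics/{n}0.npz',p=p,d=d);cv2.imwrite(f'pics/{n}0.png',p[:,:,::-1])
    c=optics.camera_params(n);print(n,c['mtx'].tolist(),np.round(c['R'],4).tolist(),c['t'].tolist())
print(optics.camera_params('wrist'))
E
```

```text
pics
0.0 [209.60482157 534.6685657  255.07845942] 25.0 [ 0.45021315  0.154875   -0.05398904]
scene [[410.2983296221404, 0.0, 258.8372196041363], [0.0, 410.2983296221404, 199.0289211148686], [0.0, 0.0, 1.0]] [[0.3517, 0.936, -0.0158], [0.567, -0.2264, -0.792], [-0.7448, 0.2696, -0.6104]] [-174.23200077771594, -269.0650499116556, 1991.3617889931684]
top [[394.8128823002963, 0.0, 255.65450842927387], [0.0, 394.8128823002963, 194.0518877010867], [0.0, 0.0, 1.0]] [[-0.0289, -0.9995, 0.0144], [-0.9957, 0.0275, -0.0882], [0.0878, -0.0169, -0.996]] [12.08989910133893, 527.2718352601047, 1250.9424938560505]
{'mtx': array([[310.31416515,   0.        , 253.39195643],
       [  0.        , 310.31416515, 189.55335537],
       [  0.        ,   0.        ,   1.        ]]), 'T_tool_cam': array([[-2.90107297e-04, -9.48782818e-01, -3.15928916e-01,
         8.02676163e+01],
       [ 9.99999789e-01, -9.15196705e-05, -6.43419878e-04,
         9.86484645e-02],
       [ 5.81552014e-04, -3.15929036e-01,  9.48782644e-01,
        -1.17262026e+02],
       [ 0.00000000e+00,  0.00000000e+00,  0.00000000e+00,
         1.00000000e+00]])}
```

View pics/top0.png

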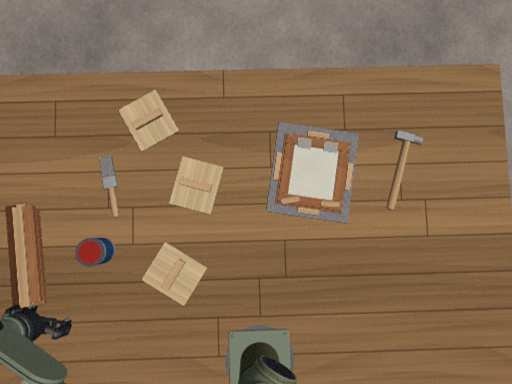

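View pics/scene0.png

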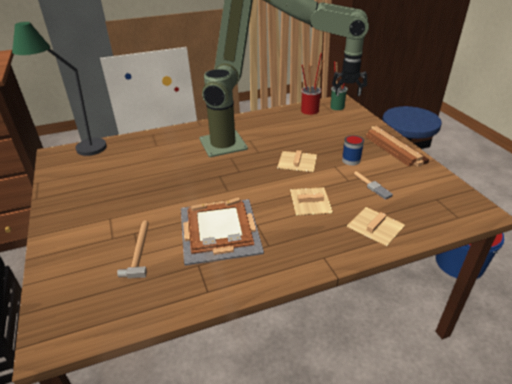

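The top view shows the frame at about (313,172), with plates on the far side (around row 145) and buttons near row 202. The board farthest to the right is at (197,185). The tin, brush and hammer are clear of both. Next I'll look from close by with the wrist camera.

```bash
cat > h.py <<'E'
from plant import ctrl,sensors,optics
import numpy as np,cv2
def cam(n,s=None):
    c=optics.camera_params(n)
    if n!='wrist': return c['mtx'],c['R'],np.array(c['t'])
    T=c['T_tool_cam'];Rw=np.array(s['eef_rot'])@T[:3,:3];pw=np.array(s['eef_rot'])@T[:3,3]+s['eef_pos']
    return c['mtx'],Rw.T,-Rw.T@pw
def ray(uv,z,C):
    K,R,t=C;uv=np.atleast_2d(np.array(uv,float));d=(R.T@np.linalg.inv(K)@np.c_[uv,np.ones(len(uv))].T).T
    o=-R.T@t;return o+d*((z-o[2])/d[:,2])[:,None]
def shot(n,name):
    s=sensors.read_state();p,d=optics.grab_frame(n);C=cam(n,s)
    np.savez(f'pics/{name}.npz',p=p,d=d,K=C[0],R=C[1],t=C[2]);cv2.imwrite(f'pics/{name}.png',p[:,:,::-1]);return p,d,C
def load(name):
    f=np.load(f'pics/{name}.npz');return f['p'],f['d'],(f['K'],f['R'],f['t'])
def Rz(a):c,s=np.cos(a),np.sin(a);return np.array([[c,-s,0],[s,c,0],[0,0,1.]])
def Ry(a):c,s=np.cos(a),np.sin(a);return np.array([[c,0,s],[0,1,0],[-s,0,c]])
DOWN=np.diag([1.,-1,-1])
def st(): 
    s=sensors.read_state();return round(s['t'],2),np.round(s['eef_pos'],1),np.round(s['force'],1),np.round(s['wrist_torque'],2),round(s['grip_width'],1)
E
python3 - <<'E'
from h import *
C=cam('top');b=ray((197,185),6,C)[0];f=ray((313,172),35,C)[0];print(b,f)
ctrl.move_ptp([f[0]+35,f[1],260],DOWN);shot('wrist','wf');print(st())
ctrl.move_ptp([b[0]+40,b[1],230],DOWN);shot('wrist','wb');print(st())
cv2.imwrite('pics/both.png',np.hstack([cv2.imread('pics/wf.png')[:,60:460],cv2.imread('pics/wb.png')[:,60:460]]))
E
```

```text
[563.93331032 187.80453339   6.        ] [ 592.51209534 -189.28914244   35.        ]
(3.09, array([ 627.7, -188.3,  260.1]), array([0.2, 0.3, 0.1]), array([ 0.01,  0.01, -0.01]), 86.0)
(4.56, array([604.6, 186.4, 230.2]), array([0.2, 0.1, 0.5]), array([ 0.02, -0.02,  0.02]), 85.2)
```

View pics/both.png

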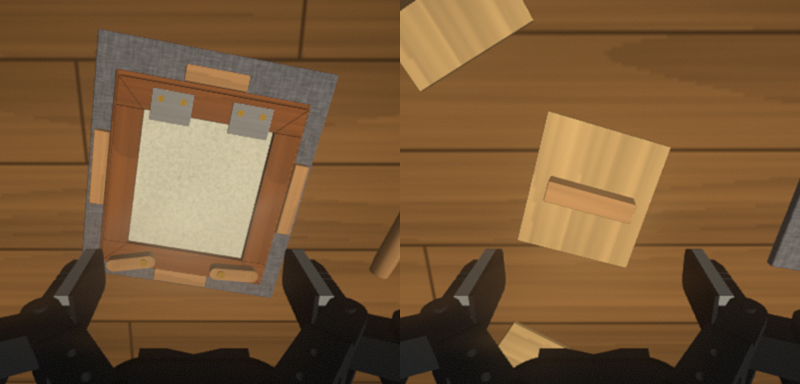

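The wrist shots (left half frame, right half board) show the following:
- **Frame:** yaw about -10°, plates at (172,107) and (250,120), buttons at (130,263) and (235,274).
- **Board:** batten at (590,200), clear around it.

I'll measure both with depth, checking against the given sizes.

```bash
cat > meas.py <<'E'
from h import *
def cloud(p,d,C):
    K,R,t=C;v,u=np.mgrid[:384,:512];X=np.stack([(u-K[0,2])/K[0,0]*d,(v-K[1,2])/K[1,1]*d,d],-1)
    return (X-t)@R
def rect(P):
    r=cv2.minAreaRect(P[:,:2].astype(np.float32));return r
def big(m):
    n,l,s,_=cv2.connectedComponentsWithStats(m.astype(np.uint8));return l==1+np.argmax(s[1:,4])
E
python3 - <<'E'
from meas import *
p,d,C=load('wf');W=cloud(p,d,C);hsv=cv2.cvtColor(p,cv2.COLOR_RGB2HSV)
roi=np.zeros(d.shape,bool);roi[20:310,130:410]=1;roi&=d>0
z=W[...,2]
h,e=np.histogram(z[roi],bins=np.arange(-6,70,1));print([(int(a),int(b)) for a,b in zip(e,h) if b>50])
for n,(u,v) in dict(carpet=(170,45),card=(260,180),plate1=(230,112),plate2=(310,124),barL=(180,180),barR=(340,185),b1=(190,263),b2=(290,274),bot=(240,262)).items(): print(n,p[v,u],hsv[v,u],W[v,u].round(1))
p,d,C=load('wb');W=cloud(p,d,C);z=W[...,2]
roi=np.zeros(d.shape,bool);roi[90:275,170:340]=1;roi&=d>0
h,e=np.histogram(z[roi],bins=np.arange(-6,70,1));print([(int(a),int(b)) for a,b in zip(e,h) if b>50])
print(rect(W[big(roi&(z>3.5)&(z<60))]),rect(W[big(roi&(z>24))]))
hsv=cv2.cvtColor(p,cv2.COLOR_RGB2HSV);print(hsv[130,310-0],hsv[230,210],hsv[90,160])
E
```

```text
[(-3, 513), (-2, 5178), (-1, 11597), (0, 6920), (1, 1059), (2, 58), (8, 688), (9, 4011), (10, 5566), (11, 2112), (12, 187), (20, 111), (21, 517), (22, 1109), (23, 1950), (24, 2922), (25, 6805), (26, 6309), (27, 1328), (28, 137), (29, 97), (30, 88), (31, 116), (32, 765), (33, 4374), (34, 5707), (35, 1795), (36, 856), (37, 1241), (38, 547), (39, 89), (45, 107), (46, 482), (47, 413), (48, 98)]
carpet [104  97  94] [  9  25 104] [752.4 -98.1   8.9]
card [200 189 156] [ 23  56 200] [ 605.2 -196.4   26.3]
plate1 [136 129 116] [ 20  38 136] [ 684.  -163.6   37.2]
plate2 [138 130 116] [ 19  41 138] [ 671.5 -249.6   37.5]
barL [142  87  47] [ 13 171 142] [ 607.6 -104.1   34.5]
barR [139  88  52] [ 12 160 139] [ 601.3 -289.3   33.3]
b1 [163 119  76] [ 15 136 163] [ 505.8 -111.6   46.4]
b2 [165 121  78] [ 15 134 165] [ 491.1 -233.8   47.6]
bot [140  97  64] [ 13 138 140] [ 499.2 -171.8   33.4]
[(-3, 334), (-2, 3542), (-1, 7972), (0, 3505), (1, 392), (3, 293), (4, 3071), (5, 6775), (6, 2795), (7, 264), (27, 70), (28, 475), (29, 942), (30, 365)]
((565.5618896484375, 190.29632568359375), (140.203125, 160.62313842773438), 73.67044830322266) ((565.95361328125, 190.2437286376953), (99.83916473388672, 24.490131378173828), 73.66210174560547)
[ 15 160 140] [ 18 132 205] [ 15 159 130]
```

Run:
```python
from meas import *
p,d,C=load('wf');W=cloud(p,d,C);z=W[...,2]
roi=np.zeros(d.shape,bool);roi[20:310,130:410]=1;roi&=d>0
print('carpet',rect(W[big(roi&(z>6))&(z<13)]))
m=big(roi&(z>31.5)&(z<39.5)); r=rect(W[m]);print('frame',r)
# card at floor level
hsv=cv2.cvtColor(p,cv2.COLOR_RGB2HSV)
c=big(roi&(hsv[...,1]<80)&(hsv[...,2]>165)&(z<30));rc=rect(W[c]);print('card',rc)
a=np.deg2rad(r[2]);a=(a+np.pi/4)%(np.pi/2)-np.pi/4;print('yaw',np.degrees(a))
F=np.array([*r[0],0])
pl=roi&(z>35.6)&(z<39.5)&(hsv[...,1]<70)
n,l,s,_=cv2.connectedComponentsWithStats(pl.astype(np.uint8))
for i in range(1,n):
    if s[i,4]>150:
        L=(W[l==i]-F)@Rz(a);q=np.percentile(L,[1,50,99],0);print('plate',q.round(1).tolist())
bt=roi&(z>43.5)
n,l,s,_=cv2.connectedComponentsWithStats(bt.astype(np.uint8))
for i in range(1,n):
    if s[i,4]>100:
        L=(W[l==i]-F)@Rz(a);rr=rect(L);print('button',rr,cv2.boxPoints(rr).round(1).tolist())
L=(W[m]-F)@Rz(a);print(np.percentile(L,[.3,99.7],0).round(1).tolist())
for k in(-1,1):  # bar inner edges
    print([np.percentile(x,[1,99]).round(1).tolist() for x in (L[(abs(L[:,0])<50)&(np.sign(L[:,1])==k),1],L[(abs(L[:,1])<15)&(np.sign(L[:,0])==k),0])])
```

```text
carpet ((598.03271484375, -192.4207305908203), (268.10382080078125, 300.48333740234375), 80.09358215332031)
frame ((594.1864013671875, -191.855224609375), (205.5220489501953, 223.05516052246094), 80.02609252929688)
card ((593.3468627929688, -191.5447998046875), (144.93124389648438, 162.85633850097656), 80.17433166503906)
yaw -9.973907470703105
plate [[72.8, 21.8, 35.8], [88.0, 43.3, 37.3], [104.8, 64.4, 38.9]]
plate [[72.9, -64.0, 35.8], [88.0, -42.5, 37.4], [104.8, -21.2, 39.1]]
button ((27.081127166748047, 52.39175796508789), (22.568342208862305, 13.19881820678711), 42.81776428222656) [[14.300000190734863, 49.599998474121094], [23.299999237060547, 39.900001525878906], [39.79999923706055, 55.20000076293945], [30.899999618530273, 64.9000015258789]]
button ((43.19684982299805, -39.1006965637207), (25.371328353881836, 14.755393028259277), 10.202658653259277) [[29.399999618530273, -34.099998474121094], [32.0, -48.599998474121094], [57.0, -44.099998474121094], [54.400001525878906, -29.600000381469727]]
button ((-101.0470962524414, 63.46126174926758), (17.315109252929688, 59.502235412597656), 16.93733024597168) [[-118.0, 89.4000015258789], [-100.69999694824219, 32.5], [-84.0999984741211, 37.5], [-101.4000015258789, 94.4000015258789]]
button ((-94.89096069335938, -63.88515090942383), (17.61761474609375, 59.14100646972656), 4.185299396514893) [[-105.80000305175781, -35.0], [-101.5, -94.0], [-83.9000015258789, -92.69999694824219], [-88.30000305175781, -33.79999923706055]]
[[-109.9, -101.7, 31.9], [111.2, 102.1, 39.1]]
[[-101.8, -72.4], [-110.4, -81.1]]
[[72.7, 102.1], [81.9, 111.2]]
```

Frame and board both match the given sizes (223x205, 163x145 pocket, 140x160 board, 100x24 batten). The frame centre is (594,-191.8) with yaw -9.97°, the back is at about 35 and the floor at about 26.5. The buttons stand at about -0.30 and +0.07. Now I'll check IK and pick the board up.

```bash
cat > task.py <<'E'
from meas import *
F=np.array([594.0,-191.8,0]);yF=np.deg2rad(-9.97);BK=35.0
B=np.array([565.8,190.3,0]);yB=np.deg2rad(-16.33);G=33.0
S=1
def pose(E,th,off=G,yaw=yF):  # tip (lower +x edge, frame coords, mid y, z world), pitch deg -> TCP pose
    R=Rz(yaw)@Ry(np.deg2rad(th));e=F+Rz(yF)@np.array(E,float)
    return e-80*R[:,0]+off*R[:,2], R@Rz(S*np.pi/2)@DOWN
E
python3 - <<'E'
import task
from task import *
for s in(1,-1):
    task.S=s
    for nm,(P,R) in dict(pick=(B+[0,0,G],Rz(yB+s*np.pi/2)@DOWN),up=pose([66,0,60],10),flat=pose([80,0,26],0)).items():
        q=ctrl.solve_ik(P,R);print(s,nm,None if q is None else np.round(q,2))
task.S=1
# pick
R=Rz(yB+np.pi/2)@DOWN
ctrl.move_ptp(B+[0,0,90],R);ctrl.gripper_to(55)
print(ctrl.move_l(B+[0,0,G],vel=70,threshold=6),st())
ctrl.gripper_to(15,60);print(st())
ctrl.move_l(B+[0,0,110],vel=120);shot('wrist','w_grip');print(st())
E
```

```text
1 pick [ 0.18  0.52  1.64 -0.    0.99  0.46]
1 up [-0.43  0.55  1.42 -0.05  1.35 -0.24]
1 flat [-0.45  0.53  1.56 -0.    1.06 -0.28]
-1 pick [ 0.18  0.52  1.64 -0.    0.99 -2.68]
-1 up None
-1 flat None
False (7.09, array([566.3, 190.4,  33.4]), array([-0.7,  0.8, -0.7]), array([0.02, 0.03, 0.03]), 55.3)
(7.47, array([566.5, 190.4,  33.8]), array([0.1, 0.1, 2. ]), array([ 0.01,  0.05, -0.02]), 22.9)
(8.32, array([564.7, 190.1, 108.7]), array([-0.3, -0. , -1. ]), array([-0.01, -0.01,  0.05]), 22.8)
```

```bash
python3 - <<'E'
from task import *
def go(E,th,vel,thr=None):
    P,R=pose(E,th);r=ctrl.move_l(P,R,vel=vel,threshold=thr);return r
def tip():
    s=sensors.read_state();R=np.array(s['eef_rot'])@DOWN.T@Rz(-np.pi/2);O=s['eef_pos']-G*R[:,2]+80*R[:,0]
    return (Rz(-yF)@(O-F)).round(2),round(float(np.degrees(np.arcsin(-R[2,0]))),2)
P,R=pose([66,0,110],10);ctrl.move_ptp(P,R)
go([66,0,40],10,80);ctrl.hold(.3);shot('wrist','w_above');print(tip(),st())
r=go([66,0,22],10,12,2.0);print('floor',r,tip(),st())
E
python3 - <<'E'
import cv2
cv2.imwrite('pics/v1.png',cv2.resize(cv2.imread('pics/w_above.png'),(768,576)))
E
```

```text
(array([ 6.623e+01, -3.000e-02,  4.043e+01]), 9.96) (11.12, array([ 587.2, -190.6,   86.8]), array([-0.9, -0.6, -2. ]), array([-0.05, -0.11, -0.06]), 22.5)
floor True (array([ 6.584e+01, -1.000e-02,  2.698e+01]), 10.03) (12.15, array([ 586.9, -190.6,   73.4]), array([-1.1,  0.4,  4.8]), array([-0.03, -0.27,  0.01]), 22.9)
```

View pics/v1.png

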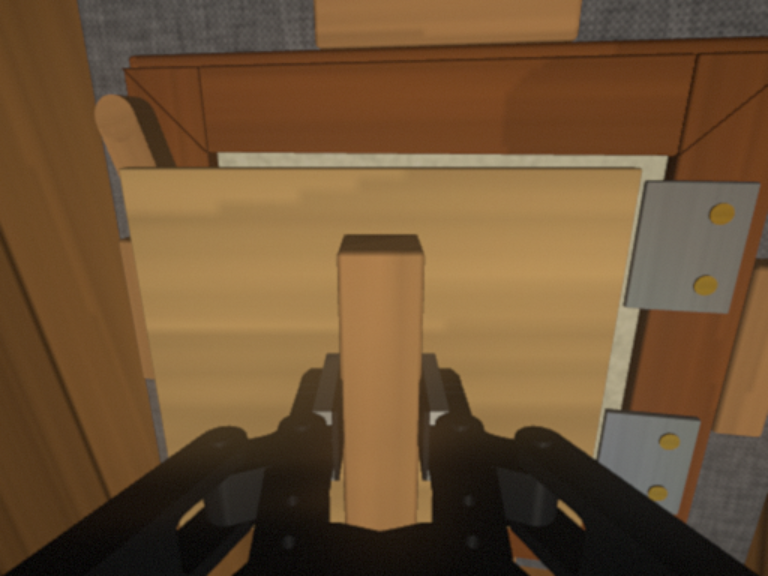

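The picture shows the pitched board square over the pocket. Its low edge (about (632,240)) is just short of the plates at (690,240), and the card is visible along the +y side. The floor was felt at tip z 27.0, which agrees with the camera. Now I'll slide it in.

```bash
cat >> task.py <<'E'
def go(E,th,vel,thr=None):
    P,R=pose(E,th);return ctrl.move_l(P,R,vel=vel,threshold=thr)
def tip():
    s=sensors.read_state();R=np.array(s['eef_rot'])@DOWN.T@Rz(-np.pi/2);O=s['eef_pos']-G*R[:,2]+80*R[:,0]
    return (Rz(-yF)@(O-F)).round(2),round(float(np.degrees(np.arcsin(-R[2,0]))),2)
E
python3 - <<'E'
from task import *
go([66,0,27.8],10,10);print(tip(),st())
r=go([75,0,27.6],9.5,15,6);print(r,tip(),st())
if not r:
    go([76,0,27.5],7.5,8,6)
    print(tip(),st())
    r=go([84,0,27.5],7.5,12,5);print('wall',r,tip(),st())
E
```

```text
(array([65.6 ,  0.09, 27.24]), 10.05) (12.56, array([ 586.7, -190.4,   73.7]), array([ 0.5, -0.5,  0.1]), array([-0.09, -0.19, -0.01]), 22.8)
False (array([7.494e+01, 6.000e-02, 2.743e+01]), 9.51) (13.28, array([ 595.5, -192. ,   73.2]), array([ 0.1,  0.9, -1.1]), array([-0.02, -0.13, -0.  ]), 22.8)
(array([ 7.574e+01, -2.000e-02,  2.754e+01]), 7.51) (13.78, array([ 594.7, -191.9,   70.7]), array([ 0.6, -0.4, -1.4]), array([ 0.04, -0.08,  0.01]), 22.9)
wall True (array([ 7.990e+01, -2.000e-02,  2.704e+01]), 7.68) (14.25, array([ 598.9, -192.7,   70.4]), array([-1. , -0.6,  3. ]), array([-0.06, -0.25,  0.  ]), 22.6)
```

Run:
```python
from task import *
go([79.9,0,27.8],7.5,8);print(tip(),st())
r=go([82.5,0,27.8],7.5,8,5);print('wall',r,tip(),st())
x=min(tip()[0][0]-.4,80.9)
go([x,0,27.6],7.0,8);print(tip(),st())
for th in (5,3.5,2.5):
    r=go([x,0,27.5],th,8,6);print(th,r,tip(),st())
    if r:break
```

```text
(array([79.54,  0.12, 27.29]), 7.54) (14.7, array([ 598.5, -192.5,   70.5]), array([ 0.4,  0.5, -0.3]), array([-0.03, -0.24,  0.  ]), 23.0)
wall True (array([79.89,  0.16, 27.04]), 7.72) (14.98, array([ 599. , -192.6,   70.5]), array([-0.4, -0.1,  4.3]), array([-0.04, -0.23, -0.05]), 22.7)
(array([79.07,  0.12, 27.26]), 7.03) (15.23, array([ 597.7, -192.3,   69.8]), array([-0., -0., -0.]), array([-0.02, -0.14,  0.01]), 22.8)
5 False (array([7.918e+01, 2.000e-02, 2.731e+01]), 5.03) (15.78, array([ 596.3, -192.2,   67.2]), array([-0.5,  0.1, -1. ]), array([-0.04, -0.11, -0.06]), 22.7)
3.5 False (array([7.911e+01, 3.000e-02, 2.734e+01]), 3.53) (16.21, array([ 595.3, -192. ,   65.2]), array([-1.2,  0.7, -1.2]), array([ 0.04,  0.01, -0.02]), 22.7)
2.5 False (array([7.917e+01, 3.000e-02, 2.739e+01]), 2.52) (16.55, array([ 594.7, -191.9,   63.9]), array([-0.1,  0.7, -2. ]), array([-0.02, -0.04, -0.04]), 22.7)
```

```bash
python3 - <<'E'
from task import *
for th in (1.2,0.3):
    r=go([79.2,0,27.4],th,6,5);print(th,r,tip(),st())
    if r:break
if not r: print(go([79.2,0,26.2],0,6,3),tip(),st())
ctrl.hold(.2);print(tip(),st())
shot('wrist','w_flat')
E
python3 - <<'E'
import cv2
cv2.imwrite('pics/v2.png',cv2.resize(cv2.imread('pics/w_flat.png'),(768,576)))
E
```

```text
1.2 False (array([ 7.899e+01, -2.000e-02,  2.738e+01]), 1.22) (17.07, array([ 593.7, -191.8,   62.1]), array([-0.4, -0. , -1.2]), array([ 0.06, -0.02, -0.02]), 23.1)
0.3 False (array([79.02, -0.  , 27.36]), 0.31) (17.44, array([ 593.2, -191.7,   60.8]), array([ 0. ,  0.5, -0.9]), array([ 0.01, -0.06,  0.  ]), 22.7)
True (array([ 7.924e+01, -3.000e-02,  2.713e+01]), 0.15) (17.68, array([ 593.3, -191.7,   60.3]), array([-0.9, -0.1,  4. ]), array([-0.02, -0.25,  0.08]), 22.9)
(array([ 7.926e+01, -4.000e-02,  2.712e+01]), 0.16) (17.88, array([ 593.4, -191.7,   60.3]), array([-1.4, -0.8,  5.4]), array([-0.09, -0.27,  0.02]), 22.6)
```

View pics/v2.png

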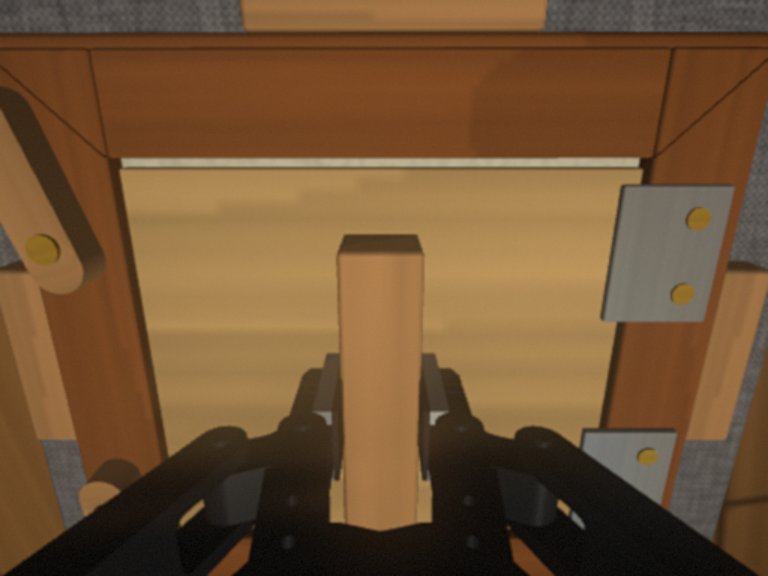

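The board lies flat and is tucked under both plates at (660,250) and (625,470), with an even pale gap at the +y side and a gap at -x. Next I'll release it and turn the buttons.

```bash
cat >> task.py <<'E'
def bpose(sgn,phi,off,r=29,z=64.5):  # sgn +1 left, -1 right
    u=np.array([np.sin(phi),sgn*np.cos(phi),0]);n=np.array([np.cos(phi),-sgn*np.sin(phi),0])
    c=np.array([-96.5,sgn*48,0])+r*u-off*n;a=-sgn*n
    P=F+Rz(yF)@c;P[2]=z;return P,Rz(yF+np.arctan2(a[1],a[0]))@DOWN
def turn(sgn,p0,p1=np.pi/2,off=19):
    ctrl.move_ptp(*bpose(sgn,p0,off+9,z=110))
    P,R=bpose(sgn,p0,off+9)
    if ctrl.move_l(P,R,vel=60,threshold=6): print('touch down',st());return
    for i,ph in enumerate(np.linspace(p0,p1,int((p1-p0)/.2)+2)):
        P,R=bpose(sgn,ph,off)
        if ctrl.move_l(P,R,vel=50,threshold=12): print('stop',ph,st());break
    print(ph,st())
    P,R=bpose(sgn,ph,off+9);ctrl.move_l(P,R,vel=60);P[2]=115;ctrl.move_l(P,R,vel=120)
E
python3 - <<'E'
from task import *
for s,a in((1,-.3),(-1,.07)):
    for p in(a,np.pi/2): print(s,p,np.round(ctrl.solve_ik(*bpose(s,p,19)),2))
ctrl.gripper_to(42);print(st())
s=sensors.read_state();ctrl.move_l(np.array(s['eef_pos'])+[0,0,75],vel=100)
ctrl.gripper_to(0,40);print(st())
turn(1,-.30);print(st())
E
```

```text
1 -0.3 [-0.38  0.29  1.89 -0.    0.96 -2.08]
1 1.5707963267948966 [-0.37  0.39  1.75 -0.    1.   -0.19]
-1 0.07 [-0.65  0.36  1.8  -0.    0.99  1.02]
-1 1.5707963267948966 [-0.6   0.43  1.69 -0.    1.02 -0.42]
(18.25, array([ 591.6, -190.9,   58.2]), array([ 0.1, -0.4,  0.1]), array([-0.02, -0.06, -0.  ]), 42.1)
(19.62, array([ 591.5, -190.8,  133. ]), array([ 1.2, -0.5,  0.3]), array([ 0.  ,  0.01, -0.05]), -0.1)
1.5707963267948966 (25.78, array([ 539.2, -114.2,   64.6]), array([-0.5,  0.6,  0.5]), array([ 0.03, -0.06, -0.02]), -0.1)
(26.66, array([ 540.5, -105.3,  115. ]), array([-0.8, -0. , -0.3]), array([ 0.04, -0.04,  0.01]), -0.4)
```

```bash
python3 - <<'E'
from task import *
turn(-1,.07);print(st())
ctrl.move_ptp([F[0]+35,F[1],260],DOWN);p,d,C=shot('wrist','w_fin');print(st())
W=cloud(p,d,C);z=W[...,2]
def comps(m):
    n,l,s,_=cv2.connectedComponentsWithStats(m.astype(np.uint8))
    for i in range(1,n):
        if s[i,4]>100:
            rr=rect((W[l==i]-F)@Rz(yF));print(np.round([*rr[0],*rr[1],rr[2]],1).tolist(),W[l==i][:,2].mean().round(1))
m=(d>0)&(abs(((W-F)@Rz(yF))[...,0])<125)
m[300:]=0
comps(m&(z>42)&(z<52));comps(m&(z>52)&(z<70))
x=big(m&(z>29)&(z<33.2));comps(x)
E
python3 - <<'E'
import cv2
cv2.imwrite('pics/v3.png',cv2.resize(cv2.imread('pics/w_fin.png'),(768,576)))
E
```

```text
1.5707963267948966 (31.73, array([ 515.9, -246. ,   64.5]), array([ 1.2, -0.3,  0.1]), array([-0.02, -0.04,  0.01]), 0.0)
(32.61, array([ 514.3, -254.8,  115. ]), array([ 0.2, -0. , -0.5]), array([0.01, 0.02, 0.  ]), -0.0)
(34.07, array([ 628.3, -191.8,  258.7]), array([ 0.2,  0.1, -1.1]), array([ 0.04, -0.02, -0.01]), -0.2)
[12.3, -0.1, 1.2, 98.9, 0.2] 47.0
[-80.1, 47.7, 15.9, 60.2, 89.0] 46.9
[-67.2, -53.7, 37.6, 14.8, 28.0] 46.9
[0.4, -0.4, 24.9, 99.9, 0.0] 55.8
[-0.4, -0.7, 147.7, 165.5, 89.5] 31.9
```

View pics/v3.png

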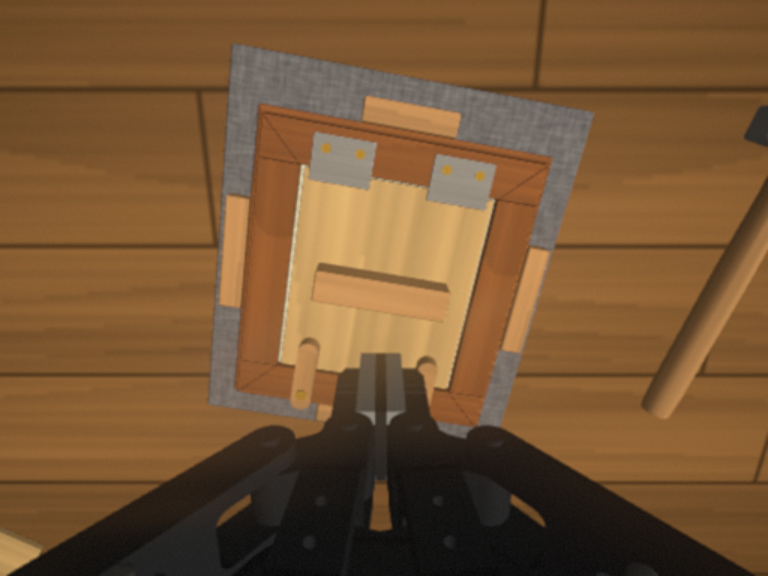

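The picture shows the board seated with both plates over it, and the left button square at (305,375). The right one at (428,375) is half hidden by the fingers. One more look from farther back will measure it.

```bash
python3 - <<'E'
from task import *
ctrl.move_l([F[0]-75,F[1]-25,259],DOWN,vel=200);p,d,C=shot('wrist','w_fin2');print(st())
W=cloud(p,d,C);z=W[...,2];L=(W-F)@Rz(yF)
m=(d>0)&(abs(L[...,0]+75)<40)&(abs(L[...,1])<80)&(z>43)&(z<52)
n,l,s,_=cv2.connectedComponentsWithStats(m.astype(np.uint8))
for i in range(1,n):
    if s[i,4]>100:
        rr=rect(L[l==i]);v=L[l==i][:,:2];ev=np.linalg.eigh(np.cov(v.T))[1][:,1]
        print(np.round([*rr[0],*rr[1],rr[2]],1).tolist(),'axis deg',np.degrees(np.arctan(ev[1]/ev[0])).round(1))
t=(d>0)&(abs(L[...,0])<72)&(abs(L[...,1])<65)&(z<40)
X=L[t];c=np.linalg.lstsq(np.c_[X[:,:2],np.ones(len(X))],X[:,2],rcond=None)[0];print('board plane',np.degrees(c[:2]),c[2])
E
python3 - <<'E'
import cv2
cv2.imwrite('pics/v4.png',cv2.resize(cv2.imread('pics/w_fin2.png'),(768,576)))
E
```

```text
(34.83, array([ 519.9, -216.8,  259.3]), array([-0.5,  0.3,  0.2]), array([ 0.02, -0.01, -0.02]), 0.1)
[-80.3, 47.6, 16.3, 59.7, 88.9] axis deg -1.2
[-80.3, -48.2, 16.0, 60.0, 89.5] axis deg -0.3
board plane [ 0.07726192 -0.04423124] 32.08578365685746
```

View pics/v4.png

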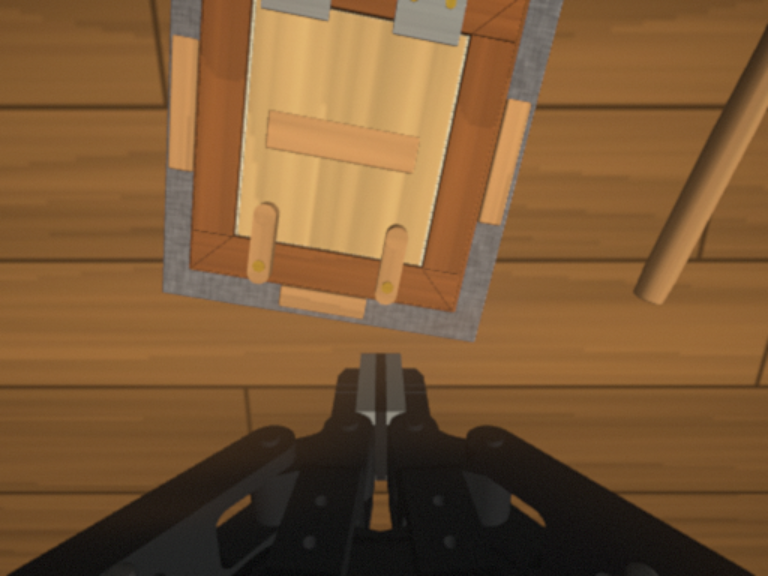

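Both buttons lie square across the edge, at (262,243) and (392,265), within about 1° of it. The board is flat to within 0.1° and the robot touches nothing. Handing in.

```bash
python3 -c "
from plant import ctrl
print(ctrl.finish_job())"
```

```text
the job is handed in; nothing more can be done
None
```

The job is handed in at about 35 s: the backing board lies flat under both steel plates, both buttons are square across the opposite edge to within about 1°, and the robot never went near the tin, brush or hammer.

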